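# Lock the bench spindle, then close its collet

## Robot

A 6-joint arm with a two-finger parallel gripper is mounted at the origin on the work surface. World frame = base frame: x ahead of the robot, y to its left, z up, the work surface at z = 0. Lengths are in m, angles in rad, forces in N, time in s.
With the tool pointing down it reaches from about 0.25 to 0.725 m from the base axis. Payload 4 kg.
Tool frame: the origin (TCP) lies between the finger pads; the fingertips stand 19 mm ahead of it and the grasp point (between the pads) is the TCP (arm.finger_overhang is the distance from the TCP to the fingertips, in m); z points along the fingers, y is the line along which they close (so a half turn about z gives the same grasp; the last joint's range is limited). The gripper opens to 85 mm and grips with 20 to 120 N. Pads are 22 mm wide; open, the fingers measure 114 mm over their backs; the gripper's body (76 mm by 85 mm) begins 54 mm behind the grasp point. The pads swing forward as they close: fully open they stand 13 mm farther back than shut.
Start: joints at [1.332, 0.241, 0.005, 1.335, 0, 1.571], TCP at [0.118, 0.486, 0.25] pointing down, gripper open.
Joint ranges: [-2.72, 2.72], [-1.05, 1.87], [-1.09, 1.28], [-1.99, 2.15], [-1.42, 1.44], [-3.14, 3.14]. Speed limits (rad/s): [2.79, 2.79, 3.14, 3.14, 3.14, 3.14].

## Interface

Orientations are given as a rotation vector (axis times angle).
In Python, from plant import arm gives the robot as it stands.
- The arm moves only by the tool play_rows, never from a script. Its argument "increments" is a list of rows, each a list of 7 numbers: the shift along the tool's x, y, z in m, then the turn, a rotation vector about the tool's x, y, z in rad, then the closure in counts, from 0 (fully open) to 255 (shut). A call has 1 to 10 rows; each row shifts and turns the commanded pose from where the row before left it, along the tool's axes as they then stand; what a row does not reach is not made up. A row lasts 1/10 s, in which the tool goes at most 50 mm and 8.59 degrees, less where a joint would pass 70% of its speed; a pose out of reach is approached as far as the arm can. A call is refused whole if a number of a shift passes 0.05 or a number of a turn 0.15, either way. A call with a gripper value outside its range is refused whole. The fingers move at their own pace and stop on an object; the grip force is fixed at half the most. Time passes only in rows, so rows that do not move let the fingers close. It gives the time, the measured TCP pose, the force, the opening and the grip force at its end, in the units of the state.
- arm.observe(): the state, without advancing time (a new reading comes with each control period).
- arm.capture(name): name is "scene" or "top" or "wrist"; returns a dict with "color" (420x560x3 uint8, blue, green, red), "depth" (420x560 float32, m along the optical axis (not along the pixel's ray), 0 where there is no reading), "fx", "fy", "cx", "cy" (pixels), "R" (3x3) and "t" (3): a world point X has camera coordinates R X + t; the wrist camera has in their place "mount" (4x4, takes a point from camera to tool coordinates, whose origin is the TCP and whose axes are the flange's). Camera axes: x right, y down, z forward; pixel columns grow to the right and rows downward; lengths in m; the calibration is good to about 2 mm. A picture is of the moment at which its call begins: read the wrist's pose just before it.
- arm.hand_in(): hands the job in; it is judged then, once.
The state is a dict: "time": time; "qpos": joint angles; "qd": joint speeds; "joint_efforts": joint torques, N m; "ee_pos": TCP position; "tcp_rot": TCP orientation; "force": force on the tool from outside, world axes, zero at the start; "moment": the same for the moment, N m; "width": finger opening in m; "finger_force": force on a finger pad.
Only numpy, scipy, OpenCV 4.12 (cv2) and the standard library are available. Lean on these libraries where they do the work, as an engineer would, in place of code of your own. Each camera call takes 0.05 s, during which the arm holds its last target. There are 200 camera calls.

## Task

Clamp the ring mandrel in the green bench spindle: swing the red spindle-lock lever clockwise (seen from above) until it is pressed firmly home on its stop, which draws the brass bolt and frees the blue collet lever; then swing the blue lever counter-clockwise until the collet is firmly tight. You cannot see where either lever comes up solid, so feel for it: press each home with about 10 N at its knob, keep below 20 N, and do not force the blue lever while the bolt still holds it. Leave both levers home, let go, and leave the other things on the bench where they are.

Things in the scene. Friction and masses are not known exactly. Their poses are not given: they have to be found in the camera images.
- unit: Bench spindle: fixed green base 130 (x) by 270 (y) mm, 50 mm high. Origin: centre of its underside; y from blue lever to red one, z up. Red lock lever pivots at y = +80 mm, blue collet lever at y = -80 mm (x = 0), about vertical axes. Steel mandrel (27 mm at foot, 15 mm at top) with 22 mm green ring stands on the blue axis, 147 mm above the bench; the rest but the knobs is below 90 mm.
- lock_lever (a joint): Angle of the red lever: 0 = along the base's -x, growing clockwise from above, towards the base's +y. Starts at 0 to 0.3. Dry friction 2 N at the knob; stays where left. From about 1.15 the bolt is clear of the blue lever. A hidden stop between 1.25 and 1.60, different every time, yields 1 mm per 4 N at the knob. Arm 18 mm wide, its top 78 mm above the bench.
- collet_lever (a joint): Angle of the blue lever: 0 = along the base's -x, growing counter-clockwise from above, towards the base's -y. Starts at 0 to 0.08. Until the lock is set the bolt stops it at about 0.15. Once free it comes up tight between 0.90 and 1.30, different every time, not visible; yields 1 mm per 4 N at the knob. Friction and arm as the lock lever's.
- lock_grip (a point): Grip point of the red knob: an upright round post 16 mm in diameter, from 78 to 125 mm above the bench, 80 mm from the lever's pivot. The point is on the post's axis 105 mm above the bench. It turns with the lever; its axes are the lever's: -x from pivot to knob, z up.
- collet_grip (a point): Grip point of the blue knob: same size, heights and axes as the red one, on the blue lever, 80 mm from its pivot.
- lock_pivot (a point): Point on the red lever's vertical pivot axis, 105 mm above the bench (the height of the grip points). Fixed to the base, axes as the base.
- collet_pivot (a point): Point on the blue lever's vertical pivot axis (inside the mandrel), 105 mm above the bench. Fixed to the base, axes as the base.
- lock_seat: The lock lever's stop, hidden inside the base below its pivot, working at half the knob's radius (40 mm): the force on it is twice the push at the knob less friction. Origin: on the pivot axis at bench level; its pose does not show where the stop is set.
- collet_seat: The collet under the blue lever, hidden inside the base, working at half the knob's radius (40 mm): the force on it is twice the push at the knob less friction. Origin: on the pivot axis at bench level; its pose does not show where the collet grips.
- bolt: Brass interlock bolt on the deck, 12 by 75 by 12 mm, between the levers. Slides along the base's y, 25.5 mm towards the red lever per rad of lock lever; blocks the brass dog under the blue lever until the lock is at about 1.15. Force on it: 1.5 times the blue knob's push less friction. Origin: deck level, 20 mm to -x of the base's centre line, mid-width at lock angle 0.
- wax_ring: Bystander: green wax ring, 26 mm across, 8 mm high, lying in front of the base. Origin: centre of its underside.
- loupe: Bystander: black eye loupe, 34 mm across, 28 mm high, behind the base. Origin: centre of its underside.
- bur_block: Bystander: dark wooden block 80 x 120 x 30 mm with small steel burs standing in it, 75 mm high in all, beside or beyond the base. Origin: centre of its underside.
- jar: Bystander: green glass jar, 60 mm across, 80 mm high, beside or beyond the base. Origin: centre of its underside.
- dish: Bystander: white porcelain dish, 90 mm across, 35 mm high, beside or beyond the base. Origin: centre of its underside.
- screwdriver: Bystander: screwdriver, 150 mm long, lying to the robot's right. Origin: at bench level under it.
- brush: Bystander: brush, 160 mm long, lying to the robot's left. Origin: at bench level under it.

How it is judged:
On the way, in this order (a step that is already met when the one before it is completed fails the run):
1. the red lock lever is pressed home on its stop (over 10 N on the stop, i.e. about 7 N or more at the knob) for 0.3 s while the blue lever is still unturned (below 0.3 rad) (contact force between anything else and lock_seat above 10 N and value of joint lock_lever above 1.2 rad and value of joint collet_lever below 0.3 rad), for 0.3 s.
2. the blue collet lever is pressed tight (over 10 N on the collet, i.e. about 7 N or more at the knob) for 0.3 s with the lock lever still set (contact force between anything else and collet_seat above 10 N and value of joint collet_lever above 0.85 rad and value of joint lock_lever above 1.2 rad), for 0.3 s.
At the end, for the whole second after the job is handed in: Both levers stand still where they were pressed home and still bear on their stops (over 0.5 N each): lock lever beyond 1.2 rad, collet lever beyond 0.85 rad (contact force between anything else and lock_seat above 0.5 N and value of joint lock_lever above 1.2 rad and contact force between anything else and collet_seat above 0.5 N and value of joint collet_lever above 0.85 rad and velocity of joint lock_lever between -0.05 and 0.05 rad/s and velocity of joint collet_lever between -0.05 and 0.05 rad/s); the robot touches nothing.
It fails at once if the lock lever is forced: over 42 N on its stop (about 23 N at the knob) (contact force between anything else and lock_seat above 42 N).
It fails at once if the collet is overtightened: over 42 N on it (about 23 N at the knob) (contact force between anything else and collet_seat above 42 N).
It fails at once if the blue lever is forced against the bolt: over 30 N on the bolt (about 22 N at the knob) (contact force between anything else and bolt above 30 N).
It fails at once if another thing on the bench is moved by more than 30 mm (distance of any of wax_ring, loupe, bur_block, jar, dish, screwdriver, brush from where it was at the start of the episode above 0.03 m).
It also fails if it takes over 69 s, if anything falls off the work surface, if the arm or the gripper's body presses on something with over 40 N, if the wrist force passes 120 N, or if a joint passes its speed limit or range.

## Working session

There is one attempt and no reset: what is moved stays moved. The work goes in short steps, Python scripts to look and compute and a tool call to move; the robot and the scene stay as the last step left them, time stands still between calls to the robot, and variables do not carry over. Pictures are saved under pics/ and viewed, at most 10 in all, crops included, and the job is handed in when it is done.

Besides the shell and the picture viewer there is one more tool, called after "Call:" by a JSON object that holds its "fn" and its "kwargs", one argument or row to a line. play_rows: Moves the arm, as the interface text tells. Its arguments: {"type":"object","properties":{"increments":{"type":"array","items":{"type":"array","items":{"type":"number"}}}},"required":["increments"]}

```bash
mkdir -p pics; ls
python3 - <<'E'
from plant import arm
import cv2,numpy as np,pickle
s=arm.observe();print({k:np.round(v,3) for k,v in s.items()})
d={n:arm.capture(n) for n in("top","scene")}
pickle.dump(d,open('cap.pkl','wb'))
for n in d:
    cv2.imwrite(f'pics/{n}0.png',d[n]['color'])
    c=d[n];print(n,c['fx'],c['cx'],c['cy'],np.round(c['R'],3).tolist(),np.round(c['t'],3))
E
```

```text
pics
{'time': np.float64(0.0), 'qpos': array([ 1.332,  0.241,  0.004,  1.335, -0.   ,  1.571]), 'qd': array([ 0.   ,  0.   , -0.001, -0.001,  0.001, -0.001]), 'joint_efforts': array([-0.0000e+00, -3.7232e+01,  2.5241e+01,  1.7000e-02,  0.0000e+00,
        0.0000e+00]), 'ee_pos': array([0.118, 0.485, 0.249]), 'tcp_rot': array([-3.740e-01, -3.119e+00,  3.000e-03]), 'force': array([ 0.247,  0.748, -0.505]), 'moment': array([-0.041, -0.006, -0.002]), 'finger_force': np.float64(0.0), 'width': np.float64(0.085)}
top 455.68204456174624 279.4793656682123 207.201084770696 [[-0.029, -1.0, -0.006], [-0.993, 0.029, -0.114], [0.114, 0.002, -0.993]] [0.022 0.619 1.182]
scene 388.36095611734373 274.4448170019413 216.78720393530165 [[-0.444, 0.896, 0.018], [0.637, 0.33, -0.697], [-0.63, -0.298, -0.717]] [ 0.27  -0.326  1.43 ]
```

View pics/top0.png

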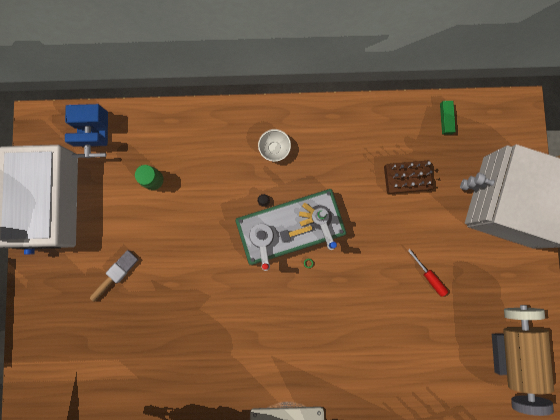

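View pics/scene0.png

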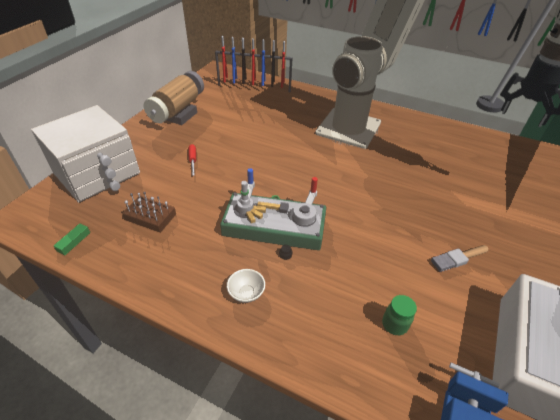

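The top view shows the spindle around (290,227), with the red knob at (265,267) and the blue knob at (333,245). The wax ring is at (309,264) and the loupe at (264,201). The scene view shows the same layout, with the knobs at (314,185) and (250,177).

```bash
cat > h.py <<'E'
import cv2,numpy as np
def ray(c,u,v,z):
    R,t=np.array(c['R']),np.array(c['t']); d=R.T@np.array([(u-c['cx'])/c['fx'],(v-c['cy'])/c['fy'],1]); o=-R.T@t
    return o+d*(z-o[2])/d[2]
def cloud(c):
    v,u=np.mgrid[:420,:560]; D=c['depth']
    P=np.stack([(u-c['cx'])/c['fx']*D,(v-c['cy'])/c['fy']*D,D],-1)
    return (P-np.array(c['t']))@np.array(c['R'])
def masks(c):
    h=cv2.cvtColor(c['color'],cv2.COLOR_BGR2HSV).astype(int);H,S,V=h[...,0],h[...,1],h[...,2]
    return {'red':((H<6)|(H>174))&(S>170)&(V>80),'blue':(abs(H-115)<12)&(S>150)&(V>60),'green':(abs(H-70)<25)&(S>80)&(V>25)}
E
cat > m.py <<'E'
from h import *
import pickle
d=pickle.load(open('cap.pkl','rb'))
for n in d:
    c=d[n];P=cloud(c);m=masks(c)
    near=(abs(P[...,0]-.47)<.2)&(abs(P[...,1]-0)<.2)&(P[...,2]>.02)
    for k in('red','blue'):
        q=m[k]&near;v,u=np.nonzero(q);z=P[q]
        print(n,k,len(u),u.min(),u.max(),v.min(),v.max(),'z',z[:,2].min().round(3),z[:,2].max().round(3))
        t=P[q&(P[...,2]>.119)]; print('  mean',z.mean(0).round(4),'top',len(t),t.mean(0).round(4) if len(t) else'', 'ray centroid z.105',ray(c,u.mean(),v.mean(),.105).round(4))
    q=near&(P[...,2]>.04)&(P[...,2]<.056)
    r=cv2.minAreaRect(P[q][:,:2].astype(np.float32));print(n,'deck',len(P[q]),r)
    q=near&(P[...,2]>.13);print('mandrel',q.sum(),P[q].mean(0).round(4))
E
python3 m.py
```

```text
top red 27 262 440 264 285 z 0.11 1.245
  mean [0.4667 0.0429 0.1643] top 24 [0.4667 0.0434 0.1703] ray centroid z.105 [0.4637 0.0291 0.105 ]
top blue 35 67 335 118 247 z 0.093 1.245
  mean [ 0.5104 -0.1124  0.2175] top 31 [ 0.51   -0.1117  0.2317] ray centroid z.105 [ 0.5404 -0.0725  0.105 ]
top deck 3689 ((0.56660395860672, -0.022774502635002136), (0.1298919916152954, 0.2698401212692261), 16.088420867919922)
mandrel 1002 [ 0.4845 -0.002   1.205 ]
scene red 23 313 316 177 187 z 0.099 0.126
  mean [0.467  0.0474 0.1199] top 17 [0.4665 0.0465 0.1241] ray centroid z.105 [0.4501 0.042  0.105 ]
scene blue 5 249 251 170 171 z 0.122 0.126
  mean [ 0.514  -0.1226  0.1243] top 5 [ 0.514  -0.1226  0.1243] ray centroid z.105 [ 0.4934 -0.1346  0.105 ]
scene deck 2544 ((0.5665960311889648, -0.022198393940925598), (0.13375264406204224, 0.26936495304107666), 15.605758666992188)
mandrel 50 [ 0.5907 -0.0983  0.1418]
```

Call:
{"fn": "play_rows", "kwargs": {
  "increments": [
    [-0.037,-0.029,0,0,0,0,165],
    [-0.037,-0.029,0,0,0,0,165],
    [-0.037,-0.029,0,0,0,0,165],
    [-0.037,-0.029,0,0,0,0,165],
    [-0.037,-0.029,0,0,0,0,165],
    [-0.037,-0.029,0,0,0,0,165],
    [-0.037,-0.029,0,0,0,0,165],
    [-0.037,-0.029,0,0,0,0,165],
    [-0.037,-0.029,0,0,0,0,165],
    [-0.037,-0.029,0,0,0,0,165]
  ]
}}

```text
time: 1.1
ee_pos: [0.4098, 0.1147, 0.2502]
tcp_rot: [-0.374, -3.119, -0.0]
force: [0.7, 0.9, -0.8]
width: 0.03
finger_force: 0.0
```

Call:
{"fn": "play_rows", "kwargs": {
  "increments": [
    [-0.036,-0.028,0,0,0,0,165],
    [-0.036,-0.028,0,0,0,0,165],
    [0,0,0,0,0,-0.12,165],
    [0,0,0,0,0,-0.12,165],
    [0,0,0,0,0,-0.11,165],
    [0,0,0,0,0,0,165],
    [0,0,0,0,0,0,165]
  ]
}}

```text
time: 1.8
ee_pos: [0.4657, 0.0451, 0.25]
tcp_rot: [0.171, -3.136, 0.0]
force: [-0.0, -0.2, -0.9]
width: 0.0301
finger_force: 0.0
```

```bash
cat >> h.py <<'E'
from scipy.spatial.transform import Rotation as Ro
def look(arm,name=None):
    s=arm.observe();c=arm.capture('wrist');M=np.array(c['mount']);T=np.eye(4);T[:3,:3]=Ro.from_rotvec(s['tcp_rot']).as_matrix();T[:3,3]=s['ee_pos']
    W=np.linalg.inv(T@M);c['R'],c['t']=W[:3,:3],W[:3,3]
    if name: cv2.imwrite(f'pics/{name}.png',c['color'])
    P=cloud(c);m=masks(c);out={}
    print('tcp',s['ee_pos'].round(4),'t',round(s['time'],2),'w',s['width'].round(4))
    print('tool axes x',T[:2,0].round(3),'y',T[:2,1].round(3),'q6',s['qpos'][5].round(2))
    for k in('red','blue'):
        q=m[k]&(P[...,2]>.119)&(P[...,2]<.13)
        if q.sum()<20: continue
        (x,y),r=cv2.minEnclosingCircle(P[q][:,:2].astype(np.float32));print(k,q.sum(),'mean',P[q].mean(0).round(4),'circ',round(x,4),round(y,4),round(r,4))
        d=P[q].mean(0)-s['ee_pos'];print('  delta in tool',(T[:3,:3].T@d).round(4))
    return s,c,P
E
python3 -c "
from plant import arm
from h import *
look(arm,'w1')"
```

```text
Traceback (most recent call last):
  File "h.py", line 18, in look
    print('tcp',s['ee_pos'].round(4),'t',round(s['time'],2),'w',s['width'].round(4))
                                                                ^^^^^^^^^^^^^^^^
AttributeError: 'float' object has no attribute 'round'
```

View pics/w1.png

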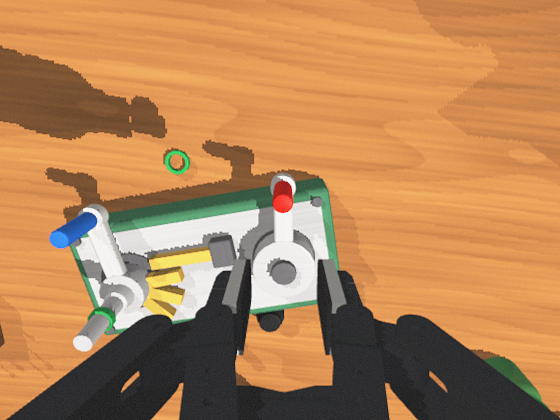

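The wrist view shows the red knob's top at (283,202), centred in column between the fingers (235 and 330). The lever lies in line with the tool's x axis.

```bash
sed -i "s/s\['width'\].round(4)/round(float(s['width']),4)/" h.py; python3 -c "
from plant import arm
from h import *
look(arm)"
```

```text
tcp [0.4657 0.0452 0.2501] t 1.85 w 0.0302
tool axes x [-0.994 -0.109] y [-0.109  0.994] q6 -0.01
red 322 mean [0.4652 0.0432 0.1232] circ 0.4658 0.0434 0.0078
  delta in tool [ 0.0006 -0.0019  0.1269]
blue 325 mean [ 0.5129 -0.1245  0.1231] circ 0.514 -0.1251 0.0082
  delta in tool [-0.0284 -0.1738  0.127 ]
```

Call:
{"fn": "play_rows", "kwargs": {
  "increments": [
    [0,0,0.04,0,0,0,165],
    [0,0,0.04,0,0,0,165],
    [0,0,0.03,0,0,0,165],
    [0,0,0.015,0,0,0,165],
    [0,0,0.013,0,0,0,165],
    [0,0.003,0,0,0,0,165],
    [0,0.003,0,0,0,0,165],
    [0,0,0,0,0,0,165]
  ]
}}

```text
time: 2.7
ee_pos: [0.4658, 0.0516, 0.1132]
tcp_rot: [-0.175, 3.135, 0.0]
force: [0.7, -0.5, 0.5]
width: 0.0302
finger_force: 0.0
```

Call:
{"fn": "play_rows", "kwargs": {
  "increments": [
    [-0.0005,0.004,0,0,0,0.05,165],
    [-0.0005,0.004,0,0,0,0.05,165],
    [-0.0005,0.004,0,0,0,0.05,165],
    [-0.0005,0.004,0,0,0,0.05,165],
    [-0.0005,0.004,0,0,0,0.05,165],
    [-0.0005,0.004,0,0,0,0.05,165]
  ]
}}

```text
time: 3.3
ee_pos: [0.4689, 0.0746, 0.1132]
tcp_rot: [0.3, 3.126, -0.002]
force: [-0.2, -2.2, 0.8]
width: 0.0304
finger_force: 1.1
```

Call:
{"fn": "play_rows", "kwargs": {
  "increments": [
    [-0.0005,0.004,0,0,0,0.05,165],
    [-0.0005,0.004,0,0,0,0.05,165],
    [-0.0005,0.004,0,0,0,0.05,165],
    [-0.0005,0.004,0,0,0,0.05,165],
    [-0.0005,0.004,0,0,0,0.05,165],
    [-0.0005,0.004,0,0,0,0.05,165],
    [-0.0005,0.004,0,0,0,0.05,165],
    [-0.0005,0.004,0,0,0,0.05,165],
    [-0.0005,0.004,0,0,0,0.05,165],
    [-0.0005,0.004,0,0,0,0.05,165]
  ]
}}

```text
time: 4.3
ee_pos: [0.4889, 0.1091, 0.1132]
tcp_rot: [1.064, 2.955, -0.001]
force: [-1.7, -1.4, 0.7]
width: 0.0303
finger_force: 1.1
```

Call:
{"fn": "play_rows", "kwargs": {
  "increments": [
    [-0.0005,0.004,0,0,0,0.05,165],
    [-0.0005,0.004,0,0,0,0.05,165],
    [-0.0005,0.004,0,0,0,0.05,165],
    [-0.0005,0.004,0,0,0,0.05,165],
    [0,0,0,0,0,0,165]
  ]
}}

```text
time: 4.8
ee_pos: [0.502, 0.1198, 0.1132]
tcp_rot: [1.35, 2.836, 0.002]
force: [-0.4, -0.3, 0.0]
width: 0.0302
finger_force: 0.1
```

```bash
python3 -c "
from plant import arm
from h import *
look(arm,'w2');print(arm.observe()['force'])"
```

```text
tcp [0.502  0.1198 0.1132] t 4.8 w 0.0302
tool axes x [-0.631  0.776] y [0.776 0.631] q6 1.12
red 1263 mean [0.4958 0.1179 0.1231] circ 0.4965 0.117 0.008
  delta in tool [ 0.0024 -0.006  -0.0099]
[-0.94425712  0.11590383  1.45769333]
```

Call:
{"fn": "play_rows", "kwargs": {
  "increments": [
    [0,0.0015,0,0,0,0.019,165],
    [0,0.0015,0,0,0,0.019,165],
    [0,0,0,0,0,0,165]
  ]
}}

```text
time: 5.15
ee_pos: [0.504, 0.1212, 0.1125]
tcp_rot: [1.405, 2.81, 0.0]
force: [-0.9, -1.1, 0.4]
width: 0.0301
finger_force: 0.6
```

Call:
{"fn": "play_rows", "kwargs": {
  "increments": [
    [0,0.0015,0,0,0,0.019,165],
    [0,0.0015,0,0,0,0.019,165],
    [0,0,0,0,0,0,165]
  ]
}}

```text
time: 5.45
ee_pos: [0.5065, 0.1231, 0.1122]
tcp_rot: [1.458, 2.783, 0.0]
force: [-0.4, -1.9, -0.5]
width: 0.03
finger_force: 0.6
```

Call:
{"fn": "play_rows", "kwargs": {
  "increments": [
    [0,0.0015,0,0,0,0.019,165],
    [0,0.0015,0,0,0,0.019,165],
    [0,0,0,0,0,0,165]
  ]
}}

```text
time: 5.75
ee_pos: [0.5088, 0.1248, 0.1122]
tcp_rot: [-1.511, -2.754, -0.0]
force: [-0.9, -1.1, -0.6]
width: 0.0302
finger_force: 0.7
```

Call:
{"fn": "play_rows", "kwargs": {
  "increments": [
    [-0.0003,0.0015,0,0,0,0.019,165],
    [-0.0003,0.0015,0,0,0,0.019,165],
    [0,0,0,0,0,0,165]
  ]
}}

```text
time: 6.05
ee_pos: [0.5108, 0.1256, 0.1121]
tcp_rot: [-1.562, -2.724, 0.002]
force: [-3.2, -3.0, 1.1]
width: 0.03
finger_force: 2.3
```

Call:
{"fn": "play_rows", "kwargs": {
  "increments": [
    [0,0.001,0,0,0,0.01,165],
    [0,0.0005,0,0,0,0.01,165],
    [0,0,0,0,0,0,165]
  ]
}}

```text
time: 6.35
ee_pos: [0.5117, 0.1259, 0.112]
tcp_rot: [-1.589, -2.708, 0.004]
force: [-4.9, -4.4, 2.6]
width: 0.0301
finger_force: 3.0
```

Call:
{"fn": "play_rows", "kwargs": {
  "increments": [
    [0,0.001,0,0,0,0,165],
    [0,0.001,0,0,0,0,165],
    [0,0,0,0,0,0,165],
    [0,0,0,0,0,0,165]
  ]
}}

```text
time: 6.75
ee_pos: [0.5127, 0.1266, 0.112]
tcp_rot: [-1.589, -2.708, 0.005]
force: [-7.0, -3.9, 3.0]
width: 0.0302
finger_force: 3.9
```

Call:
{"fn": "play_rows", "kwargs": {
  "increments": [
    [0,0.001,0,0,0,0,165],
    [0,0.001,0,0,0,0,165],
    [0,0,0,0,0,0,165],
    [0,0,0,0,0,0,165],
    [0,0,0,0,0,0,165]
  ]
}}

```text
time: 7.25
ee_pos: [0.5137, 0.1272, 0.1119]
tcp_rot: [-1.588, -2.707, 0.008]
force: [-7.8, -4.4, 5.1]
width: 0.0301
finger_force: 4.9
```

Call:
{"fn": "play_rows", "kwargs": {
  "increments": [
    [0,0.001,0,0,0,0,165],
    [0,0.001,0,0,0,0,165],
    [0,0,0,0,0,0,165],
    [0,0,0,0,0,0,165],
    [0,0,0,0,0,0,165],
    [0,0,0,0,0,0,165]
  ]
}}

```text
time: 7.85
ee_pos: [0.5146, 0.1278, 0.1118]
tcp_rot: [-1.588, -2.706, 0.01]
force: [-10.2, -6.5, 6.9]
width: 0.0301
finger_force: 6.0
```

```bash
python3 -c "
from plant import arm
from h import *
look(arm);s=arm.observe();print(s['force'],s['finger_force'],Ro.from_rotvec(s['tcp_rot']).inv().apply(s['force']))"
```

```text
tcp [0.5146 0.1278 0.1118] t 7.85 w 0.0301
tool axes x [-0.488  0.873] y [0.873 0.488] q6 1.31
red 1293 mean [0.5086 0.1259 0.1231] circ 0.509 0.1248 0.0081
  delta in tool [ 0.0013 -0.0062 -0.0112]
[-10.58435464  -5.98381673   6.70097754] 5.9598881006240845 [ -0.05891458 -12.20913265  -6.60842908]
```

Call:
{"fn": "play_rows", "kwargs": {
  "increments": [
    [0,0,0,0,0,0,165],
    [0,0,0,0,0,0,165],
    [0,0,0,0,0,0,165],
    [0,-0.002,0,0,0,0,165],
    [0,-0.002,0,0,0,0,165],
    [0,-0.002,0,0,0,0,165],
    [0,-0.002,0,0,0,0,165],
    [0,-0.002,0,0,0,0,165],
    [0,0,0,0,0,0,165]
  ]
}}

```text
time: 8.8
ee_pos: [0.5101, 0.1251, 0.1126]
tcp_rot: [1.589, 2.709, 0.003]
force: [-1.2, -1.3, 0.6]
width: 0.0301
finger_force: 0.3
```

```bash
python3 -c "
from plant import arm
from h import *
look(arm);s=arm.observe();print(s['force'],s['finger_force'])"
```

```text
tcp [0.5101 0.1251 0.1126] t 8.8 w 0.0301
tool axes x [-0.488  0.873] y [0.873 0.488] q6 1.3
red 1281 mean [0.5043 0.1236 0.1231] circ 0.5049 0.1222 0.0081
  delta in tool [ 0.0015 -0.0058 -0.0105]
[-0.82077769  0.18059019 -0.56520867] 0.08443307597190142
```

Call:
{"fn": "play_rows", "kwargs": {
  "increments": [
    [0,-0.003,0,0,0,0,165],
    [0,-0.003,0,0,0,0,165],
    [0,0,-0.01,0,0,0,165],
    [0,0,-0.03,0,0,0,165],
    [0,0,-0.04,0,0,0,165],
    [0,0,-0.04,0,0,0,165],
    [-0.036,-0.019,0,0,0,0,165],
    [-0.036,-0.019,0,0,0,0,165],
    [-0.036,-0.019,0,0,0,0,165]
  ]
}}

```text
time: 9.75
ee_pos: [0.5075, -0.0013, 0.2339]
tcp_rot: [1.586, 2.709, 0.002]
force: [1.1, -0.9, -0.1]
width: 0.0299
finger_force: 0.0
```

Call:
{"fn": "play_rows", "kwargs": {
  "increments": [
    [-0.037,-0.019,0,0,0,0,165],
    [-0.037,-0.019,0,0,0,0,165],
    [-0.037,-0.019,0,0,0,0,165]
  ]
}}

```text
time: 10.05
ee_pos: [0.5117, -0.1268, 0.2335]
tcp_rot: [1.588, 2.709, 0.001]
force: [1.5, 0.6, 0.4]
width: 0.0302
finger_force: 0.0
```

Call:
{"fn": "play_rows", "kwargs": {
  "increments": [
    [0,0,0,0,0,-0.139,165],
    [0,0,0,0,0,-0.139,165],
    [0,0,0,0,0,-0.139,165],
    [0,0,0,0,0,-0.139,165],
    [0,0,0,0,0,-0.139,165],
    [0,0,0,0,0,-0.139,165],
    [0,0,0,0,0,-0.139,165],
    [0,0,0,0,0,-0.139,165],
    [0,0,0,0,0,-0.139,165],
    [0,0,0,0,0,-0.139,165]
  ]
}}

```text
time: 11.05
ee_pos: [0.5117, -0.1252, 0.2332]
tcp_rot: [-0.523, 3.097, -0.001]
force: [0.2, 0.4, -0.1]
width: 0.0305
finger_force: 0.0
```

```bash
python3 -c "
from plant import arm
from h import *
look(arm,'w3');s=arm.observe();print(s['force'],s['finger_force'])"
```

```text
tcp [ 0.5117 -0.1252  0.2332] t 11.05 w 0.0305
tool axes x [-0.944 -0.329] y [-0.329  0.944] q6 -0.57
blue 364 mean [ 0.5131 -0.1269  0.1231] circ 0.5155 -0.1259 0.0069
  delta in tool [-0.0006 -0.002   0.1101]
[0.25144906 0.86969281 0.50111621] 0.0
```

View pics/w3.png

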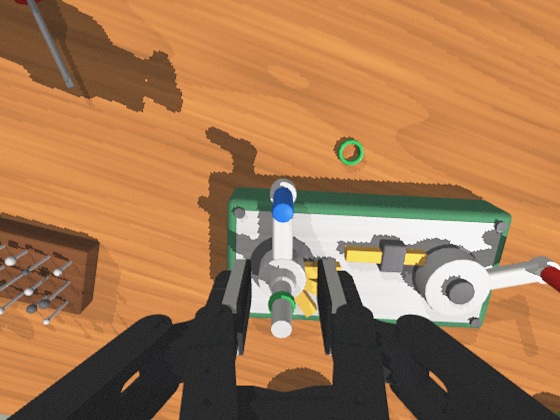

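Call:
{"fn": "play_rows", "kwargs": {
  "increments": [
    [0,0,0.04,0,0,0,165],
    [0,0,0.04,0,0,0,165],
    [0,0,0.025,0,0,0,165],
    [0,0,0.016,0,0,0,165],
    [0,-0.004,0,0,0,0,165],
    [0,-0.004,0,0,0,0,165],
    [0,0,0,0,0,0,165]
  ]
}}

```text
time: 11.8
ee_pos: [0.5153, -0.1335, 0.1128]
tcp_rot: [-0.512, 3.097, -0.002]
force: [0.3, 0.1, 0.4]
width: 0.03
finger_force: 0.0
```

Call:
{"fn": "play_rows", "kwargs": {
  "increments": [
    [-0.0005,-0.004,0,0,0,-0.05,165],
    [-0.0005,-0.004,0,0,0,-0.05,165],
    [-0.0005,-0.004,0,0,0,-0.05,165],
    [0,0,0,0,0,0,165]
  ]
}}

```text
time: 12.2
ee_pos: [0.521, -0.1438, 0.1127]
tcp_rot: [-0.744, 3.05, -0.002]
force: [-0.4, 0.7, -0.1]
width: 0.0301
finger_force: 0.1
```

```bash
python3 -c "
from plant import arm
from h import *
look(arm);s=arm.observe();print(s['force'],s['finger_force'])"
```

```text
tcp [ 0.521  -0.1438  0.1127] t 12.2 w 0.0301
tool axes x [-0.888 -0.46 ] y [-0.46   0.888] q6 -0.75
blue 1183 mean [ 0.5173 -0.1389  0.123 ] circ 0.5186 -0.1382 0.008
  delta in tool [ 0.0009  0.006  -0.0102]
[0.47155444 0.01328929 0.14603931] 0.0
```

Call:
{"fn": "play_rows", "kwargs": {
  "increments": [
    [-0.0005,-0.004,0,0,0,-0.05,165],
    [-0.0005,-0.004,0,0,0,-0.05,165],
    [-0.0005,-0.004,0,0,0,-0.05,165],
    [-0.0005,-0.004,0,0,0,-0.05,165],
    [-0.0005,-0.004,0,0,0,-0.05,165],
    [-0.0005,-0.004,0,0,0,-0.05,165],
    [-0.0005,-0.004,0,0,0,-0.05,165],
    [-0.0005,-0.004,0,0,0,-0.05,165],
    [-0.0005,-0.004,0,0,0,-0.05,165],
    [-0.0005,-0.004,0,0,0,-0.05,165]
  ]
}}

```text
time: 13.25
ee_pos: [0.5491, -0.1703, 0.1121]
tcp_rot: [1.478, -2.772, 0.0]
force: [-2.9, 0.4, 0.4]
width: 0.0297
finger_force: 1.1
```

Call:
{"fn": "play_rows", "kwargs": {
  "increments": [
    [-0.0005,-0.004,0,0,0,-0.05,165],
    [-0.0005,-0.003,0,0,0,-0.04,165],
    [0,0,0,0,0,0,165]
  ]
}}

```text
time: 13.55
ee_pos: [0.556, -0.1736, 0.1119]
tcp_rot: [-1.599, 2.704, -0.001]
force: [-0.7, -0.7, 0.4]
width: 0.0302
finger_force: 0.3
```

```bash
python3 -c "
from plant import arm
from h import *
look(arm);s=arm.observe();print(s['force'],s['finger_force'])"
```

```text
tcp [ 0.556  -0.1736  0.1119] t 13.55 w 0.0302
tool axes x [-0.482 -0.876] y [-0.876  0.482] q6 -1.37
blue 750 mean [ 0.5495 -0.1743  0.1224] circ 0.5503 -0.1713 0.0082
  delta in tool [ 0.0039  0.0054 -0.0105]
[-0.61792616  0.5022693  -0.21442488] 0.18836462404578924
```

Call:
{"fn": "play_rows", "kwargs": {
  "increments": [
    [0,-0.002,0,0,0,-0.025,165],
    [0,-0.002,0,0,0,-0.025,165],
    [0,0,0,0,0,0,165]
  ]
}}

```text
time: 13.9
ee_pos: [0.5597, -0.1751, 0.1115]
tcp_rot: [-1.668, 2.662, -0.001]
force: [-1.3, 0.9, 0.4]
width: 0.0299
finger_force: 0.5
```

Call:
{"fn": "play_rows", "kwargs": {
  "increments": [
    [0,-0.0015,0,0,0,-0.019,165],
    [0,-0.0015,0,0,0,-0.019,165],
    [0,0,0,0,0,0,165]
  ]
}}

```text
time: 14.2
ee_pos: [0.5623, -0.1764, 0.1112]
tcp_rot: [-1.719, 2.63, -0.0]
force: [-1.0, 1.1, 0.2]
width: 0.0305
finger_force: 0.5
```

Call:
{"fn": "play_rows", "kwargs": {
  "increments": [
    [0,-0.0015,0,0,0,-0.019,165],
    [0,-0.0015,0,0,0,-0.019,165],
    [0,0,0,0,0,0,165]
  ]
}}

```text
time: 14.5
ee_pos: [0.565, -0.1777, 0.1112]
tcp_rot: [1.768, -2.597, 0.0]
force: [-0.4, 1.7, -0.3]
width: 0.0303
finger_force: 0.6
```

Call:
{"fn": "play_rows", "kwargs": {
  "increments": [
    [0,-0.0015,0,0,0,-0.019,165],
    [0,-0.0015,0,0,0,-0.019,165],
    [0,0,0,0,0,0,165]
  ]
}}

```text
time: 14.8
ee_pos: [0.5678, -0.1788, 0.1112]
tcp_rot: [1.817, -2.562, 0.0]
force: [-0.7, 1.3, -0.1]
width: 0.0302
finger_force: 0.6
```

Call:
{"fn": "play_rows", "kwargs": {
  "increments": [
    [-0.0003,-0.0015,0,0,0,-0.019,165],
    [-0.0003,-0.0015,0,0,0,-0.019,165],
    [0,0,0,0,0,0,165]
  ]
}}

```text
time: 15.1
ee_pos: [0.5707, -0.1795, 0.1112]
tcp_rot: [1.865, -2.527, 0.001]
force: [-1.2, -0.1, -0.8]
width: 0.0303
finger_force: 0.7
```

Call:
{"fn": "play_rows", "kwargs": {
  "increments": [
    [-0.0003,-0.0015,0,0,0,-0.019,165],
    [-0.0003,-0.0015,0,0,0,-0.019,165],
    [0,0,0,0,0,0,165]
  ]
}}

```text
time: 15.4
ee_pos: [0.5732, -0.1798, 0.1112]
tcp_rot: [1.912, -2.491, -0.0]
force: [-4.3, -1.5, 0.2]
width: 0.0304
finger_force: 1.8
```

Call:
{"fn": "play_rows", "kwargs": {
  "increments": [
    [0,-0.001,0,0,0,-0.01,165],
    [0,-0.001,0,0,0,-0.01,165],
    [0,0,0,0,0,0,165],
    [0,0,0,0,0,0,165]
  ]
}}

```text
time: 15.8
ee_pos: [0.5745, -0.18, 0.1111]
tcp_rot: [1.936, -2.471, -0.002]
force: [-5.5, -0.9, 1.3]
width: 0.03
finger_force: 2.7
```

Call:
{"fn": "play_rows", "kwargs": {
  "increments": [
    [0,-0.001,0,0,0,0,165],
    [0,-0.001,0,0,0,0,165],
    [0,-0.001,0,0,0,0,165],
    [0,0,0,0,0,0,165],
    [0,0,0,0,0,0,165]
  ]
}}

```text
time: 16.3
ee_pos: [0.5762, -0.1807, 0.111]
tcp_rot: [1.935, -2.47, -0.005]
force: [-9.4, -0.6, 3.9]
width: 0.0305
finger_force: 4.2
```

Call:
{"fn": "play_rows", "kwargs": {
  "increments": [
    [0,-0.001,0,0,0,0,165],
    [0,-0.001,0,0,0,0,165],
    [0,-0.001,0,0,0,0,165],
    [0,0,0,0,0,0,165],
    [0,0,0,0,0,0,165],
    [0,0,0,0,0,0,165],
    [0,0,0,0,0,0,165],
    [0,0,0,0,0,0,165]
  ]
}}

```text
time: 17.1
ee_pos: [0.5778, -0.1812, 0.111]
tcp_rot: [1.933, -2.469, -0.008]
force: [-12.0, 0.2, 5.2]
width: 0.0304
finger_force: 5.7
```

```bash
python3 -c "
from plant import arm
from h import *
look(arm);s=arm.observe();print(s['force'],s['finger_force'],Ro.from_rotvec(s['tcp_rot']).inv().apply(s['force']))"
```

```text
tcp [ 0.5778 -0.1812  0.111 ] t 17.1 w 0.0304
tool axes x [-0.24  -0.971] y [-0.971  0.24 ] q6 -1.63
blue 759 mean [ 0.5714 -0.1813  0.1224] circ 0.5719 -0.1794 0.0083
  delta in tool [ 0.0016  0.0062 -0.0114]
[-12.13513442  -0.46763714   5.9423683 ] 5.7182250916957855 [ 3.37150103 11.71227887 -5.85212931]
```

Call:
{"fn": "play_rows", "kwargs": {
  "increments": [
    [0,0,0,0,0,0,165],
    [0,0.002,0,0,0,0,165],
    [0,0.002,0,0,0,0,165],
    [0,0.002,0,0,0,0,165],
    [0,0.002,0,0,0,0,165],
    [0,0.002,0,0,0,0,165],
    [0,0,0,0,0,0,165]
  ]
}}

```text
time: 17.85
ee_pos: [0.5728, -0.1787, 0.1119]
tcp_rot: [-1.937, 2.471, -0.002]
force: [-0.3, 0.7, 0.4]
width: 0.0301
finger_force: 0.0
```

```bash
python3 -c "
from plant import arm
from h import *
look(arm);s=arm.observe();print(s['force'],s['finger_force'])"
```

```text
tcp [ 0.5728 -0.1787  0.1119] t 17.85 w 0.0301
tool axes x [-0.239 -0.971] y [-0.971  0.239] q6 -1.63
blue 708 mean [ 0.5669 -0.1805  0.1224] circ 0.5678 -0.1783 0.0081
  delta in tool [ 0.0031  0.0052 -0.0106]
[ 0.04025851 -0.10634751 -0.90260215] 0.0
```

Free of the knob (about 1 mm); centre the post in the gap, lift, and check both levers.

Call:
{"fn": "play_rows", "kwargs": {
  "increments": [
    [0,0.003,0,0,0,0,165],
    [0,0.002,0,0,0,0,165],
    [0,0,-0.01,0,0,0,165],
    [0,0,-0.03,0,0,0,165],
    [0,0,-0.04,0,0,0,165],
    [0,0,-0.04,0,0,0,165],
    [0,0,-0.02,0,0,0,165],
    [0,0,0,0,0,0,165],
    [0,0,0,0,0,0,165]
  ]
}}

```text
time: 18.8
ee_pos: [0.5671, -0.1777, 0.252]
tcp_rot: [-1.937, 2.472, -0.002]
force: [0.4, -0.4, -0.8]
width: 0.03
finger_force: 0.0
```

```bash
python3 -c "
from plant import arm
from h import *
look(arm,'w4');s=arm.observe();print(s['force'],s['finger_force'],abs(s['qd']).max())
c=arm.capture('scene');P=cloud(c);m=masks(c)
for k in('red','blue'):
    q=m[k]&(abs(P[...,2]-.122)<.006)&(abs(P[...,0]-.5)<.2)&(abs(P[...,1])<.25);print(k,q.sum(),P[q].mean(0) if q.any() else 0)"
```

```text
tcp [ 0.5671 -0.1777  0.252 ] t 18.8 w 0.03
tool axes x [-0.239 -0.971] y [-0.971  0.239] q6 -1.63
blue 254 mean [ 0.5677 -0.1803  0.1231] circ 0.5678 -0.1787 0.0077
  delta in tool [ 0.0024 -0.001   0.1289]
[0.46229739 0.30462031 0.62934856] 0.0 0.024127851403041564
red 19 [0.50487549 0.12419357 0.12413896]
blue 5 [ 0.56778624 -0.17492123  0.1255296 ]
```

View pics/w4.png

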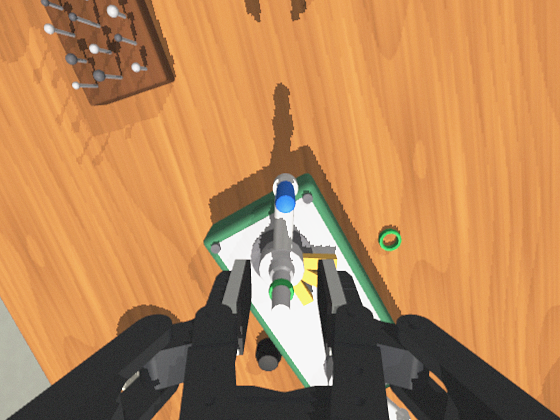

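The wrist view shows the blue knob at (285,195), standing where I left it, with the fingers clear above it. The burs, wax ring and loupe are undisturbed, and the scene view puts the red knob where it was after release.

```bash
python3 -c "
from plant import arm
print(arm.hand_in())"
```

```text
the job is handed in; nothing more can be done
None
```

I pressed the red lock lever home with about 12 N at its knob, then tightened the blue collet lever with about 12 N. Both stayed where I left them, the gripper is clear of everything, and I handed the job in at about 19 s; no verdict came back.

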